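# Put the paint tub away under the drying rack

### The arm

A 6-joint arm with a two-finger parallel gripper is mounted at the origin on the work surface. World frame = base frame: x ahead of the robot, y to its left, z up, the work surface at z = 0. Lengths are in m, angles in rad, forces in N, time in s.
With the tool pointing down it reaches from about 0.375 to 0.975 m from the base axis. Payload 3.8 kg.
Tool frame: the origin (TCP) lies at the very end of the fingers, on their centre line; the grasp point (between the pads) lies 19 mm behind it; z points along the fingers, y is the line along which they close (so a half turn about z gives the same grasp; the last joint's range is limited). The gripper opens to 85 mm and grips with 20 to 120 N. Pads are 22 mm wide; open, the fingers measure 114 mm over their backs; the gripper's body (76 mm by 85 mm) begins 54 mm behind the grasp point. The pads swing forward as they close: fully open they stand 13 mm farther back than shut.
Start: joints at [-1.319, 0.264, 1.604, -0, 1.274, -0.037], TCP at [0.192, -0.647, 0.231] pointing down, gripper open.
Joint ranges: [-2.63, 2.63], [-0.94, 2.18], [0.31, 2.57], [-1.31, 4.45], [0, 2.66], [-2.55, 2.55]. Speed limits (rad/s): [2.57, 2.57, 3.14, 3.14, 3.14, 3.14].

### API

Orientations are given as a rotation vector (axis times angle).
In Python, from workcell import bot, vision gives the robot as it stands. The module is installed in compiled form; this text tells all that it offers.
- The arm moves only by the tool play_rows, never from a script. Its argument "moves" is a list that holds one entry, the list of rows, each a list of 7 numbers: the turn, a rotation vector about the tool's x, y, z as a fraction of full scale, then the shift along the tool's x, y, z as a fraction of full scale, then the finger opening in mm, from 0 to 85.4. In form: [[[ax, ay, az, x, y, z, jaw], ...]]. A call has 1 to 5 rows; each row shifts and turns the commanded pose from where the row before left it, along the tool's axes as they then stand; what a row does not reach is not made up. Full scale, the value 1, is 0.1 m for a shift and 0.5 rad for a turn. A row lasts 1/12 s, in which the tool goes at most 41.7 mm and 7.16 degrees, less where a joint would pass 70% of its speed; a pose out of reach is approached as far as the arm can. A call with a number of a shift or a turn outside -1 to 1 is refused whole. A call with a gripper value outside its range is refused whole. The fingers move at their own pace and stop on an object; "newtons" is the grip in N (left out, the last holds). Time passes only in rows, so rows that do not move let the fingers close. It gives the time, the measured TCP pose, the force, the opening and the grip force at its end, in the units of the state.
- bot.read_state(): the state, without advancing time (a new reading comes with each control period).
- vision.read_camera(name): name is "scene" or "top" or "wrist"; returns a dict with "image" (420x560x3 uint8, red, green, blue), "depth" (420x560 float32, m along the optical axis (not along the pixel's ray), 0 where there is no reading), "K" (3x3 intrinsics, pixels), "R" (3x3) and "t" (3): a world point X has camera coordinates R X + t. Camera axes: x right, y down, z forward; pixel columns grow to the right and rows downward; lengths in m; the calibration is good to about 2 mm. A picture is of the moment at which its call begins.
- bot.finish_job(): hands the job in; it is judged then, once.
The state is a dict: "time": time; "q": joint angles; "joint_vel": joint speeds; "joint_torque": joint torques, N m; "tool_pos": TCP position; "tcp_rot": TCP orientation; "wrist_force": force on the tool from outside, world axes, zero at the start; "torque": the same for the moment, N m; "width": opening from 0.0 (shut) to 1.0 (fully open); "grip_force": force on a finger pad.
Only numpy, scipy, OpenCV 4.12 (cv2) and the standard library are available. Lean on these libraries where they do the work, as an engineer would, in place of code of your own. Each camera call takes 0.05 s, during which the arm holds its last target. There are 200 camera calls.

### The job

Stand the short straight-sided paint tub upright on the floor of the open drawer, beside the flat tin that is already in there and not on top of it, and let go of it. Then ease the drawer gently shut until it is fully home, the tub still standing and the tin still lying flat in it. Do not tip the tub over on the way, and leave the glue bottle, the brush cup and the water cup where they are.

Things in the scene. Friction and masses are not known exactly. Their poses are not given: they have to be found in the camera images.
- tub: Closed white plastic paint tub with grey lid, a straight upright cylinder 58 mm in diameter, 78 mm tall, about 0.2 kg, on the table in front of the drawer (to the robot's right). The only short straight-sided one: the glue bottle is twice as tall. Origin: centre of its underside, z up its axis.
- cabinet: Plywood drawer unit, fixed, 310 wide, 220 deep, 122 mm high. Origin: on the table under the middle of its front; x into the unit (about world +y). Opening 290 wide, 110 mm high. Above it a level wire rack, underside z = 242 mm, juts 110 mm out of the face (x -113 to 223, y +-152) over the open drawer: no room for an upright gripper; reach in below it, the tool leaning to -x.
- drawer (a joint): The drawer's slide, in m: 0 shut (fully home), grows as the drawer comes out of the face (along the unit's -x, to the robot's right), 0.165 fully out. Moves with 2 to 4 N. It starts nearly fully out.
- drawer_floor (a point): Centre of the drawer's inner floor, moving with it, 12 mm above the table; axes as cabinet. Floor: x -96 to 96, y -130 to 130 mm. Side and back walls, 8 mm thick, rise 33 mm above it. The front panel (x -106 to -96, 286 mm wide) tops out 62 mm above the table. With the drawer out by j mm this point is at cabinet x = 96 - j: the rear of the floor stays inside the unit.
- drawer_handle (a point): Middle of the level steel bar handle on the drawer's front panel, 35 mm out from the panel, 100 mm long along the unit's y, 36 mm above the table. Moves with the drawer; push it along the cabinet's +x to shut the drawer.
- tin: Flat closed aluminium pencil tin, 115 mm (x) by 75 mm (y) by 22 mm high, lying loose on the drawer floor, at another place across the drawer each time. Origin: centre of its underside. A tub standing on it would be too tall for the opening.
- glue: Tall white glue bottle, 54 mm in diameter, 165 mm tall, standing on the table to the right or beyond the tub (it and the water cup swap places). Origin: centre of its underside. Leave alone.
- brushes: White cup, 68 mm in diameter, 95 mm tall, with paint brushes standing in it up to 190 mm, behind the drawer unit. Origin: centre of its underside. Leave alone.
- cup: Empty clear plastic water cup, 72 mm in diameter, 95 mm tall. Origin: centre of its underside. Leave alone.
Not all that is in view belongs to the job. There is more than one size of the tin; the job needs the largest.

How it is judged:
On the way:
1. the tub stands upright on the floor of the drawer, let go, with the drawer still open (x of tub in the frame of drawer_floor between -0.075 and 0.075 m and y of tub in the frame of drawer_floor between -0.11 and 0.11 m and z of tub in the frame of drawer_floor between -0.004 and 0.006 m and angle between tub's own z axis and vertical below 0.12 rad and contact force between the fingers and tub below 0.1 N and value of joint drawer above 0.05 m), for 0.2 s.
At the end, for the whole second after the job is handed in: the drawer is shut to within 5 mm; the tub is at rest inside it, upright within 7 degrees, its underside on the drawer floor (within 6 mm); the tin still lies flat on the drawer floor (value of joint drawer below 0.005 m and x of tub in the frame of drawer_floor between -0.075 and 0.075 m and y of tub in the frame of drawer_floor between -0.11 and 0.11 m and z of tub in the frame of drawer_floor between -0.004 and 0.006 m and angle between each of tub, tin's own z axis and vertical below 0.12 rad and z of tin in the frame of drawer_floor between -0.004 and 0.006 m and y of tin in the frame of drawer_floor between -0.13 and 0.13 m and linear speed of tub below 0.02 m/s); the robot touches nothing.
It fails at once if the drawer is slammed (closing faster than 0.35 m/s) (velocity of joint drawer below -0.35 m/s).
It fails at once if the tub is tipped past 45 degrees (angle between tub's own z axis and vertical above 0.785 rad).
It fails at once if the glue bottle, brush cup or water cup is shifted by more than 30 mm or knocked over (distance of any of glue, brushes, cup from where it was at the start of the episode above 0.03 m or angle between any of glue, brushes, cup's own z axis and vertical above 0.4 rad).
It also fails if it takes over 48 s, if anything falls off the work surface, if the arm or the gripper's body presses on something with over 40 N, if the wrist force passes 120 N, or if a joint passes its speed limit or range.

## Working session

There is one attempt and no reset: what is moved stays moved. The work goes in short steps, Python scripts to look and compute and a tool call to move; the robot and the scene stay as the last step left them, time stands still between calls to the robot, and variables do not carry over. Pictures are saved under pics/ and viewed, at most 10 in all, crops included, and the job is handed in when it is done.

Besides the shell and the picture viewer there is one more tool, called as name(argument=value, ...) on one line, values as JSON. play_rows: Moves the arm, as the interface text tells. Its arguments: {"type":"object","properties":{"moves":{"type":"array","items":{"type":"array","items":{"type":"array","items":{"type":"number"}}}},"newtons":{"type":"number"}},"required":["moves"]}

```bash
mkdir -p pics
cat > h.py <<'E'
import numpy as np,cv2
from workcell import bot,vision
from scipy.spatial.transform import Rotation as Ro
def cam(n):
    c=vision.read_camera(n); np.savez(n+'.npz',**c); return c
def pts(c):
    v,u=np.mgrid[0:420,0:560]; d=c['depth']; K=c['K']
    P=np.stack([(u-K[0,2])/K[0,0]*d,(v-K[1,2])/K[1,1]*d,d],-1)
    return (P-c['t'])@c['R']
E
python3 - <<'E'
from h import *
a=cam('scene');b=cam('top')
for n,c in(('scene',a),('top',b)):
    cv2.imwrite(f'pics/{n}1.png',cv2.resize(c['image'][:,:,::-1],(800,600)))
s=bot.read_state();print(s['tool_pos'],s['tcp_rot'],Ro.from_rotvec(s['tcp_rot']).as_matrix().round(3),s['wrist_force'],s['width'])
E
```

```text
[ 0.1920811  -0.64637175  0.23003921] [-3.10680285e+00 -4.51784739e-01  3.41747904e-04] [[ 0.959  0.285 -0.001]
 [ 0.285 -0.959  0.002]
 [ 0.    -0.002 -1.   ]] [-0.25213467 -1.17836319 -0.16086027] 1.0022133347022337
```

View pics/scene1.png

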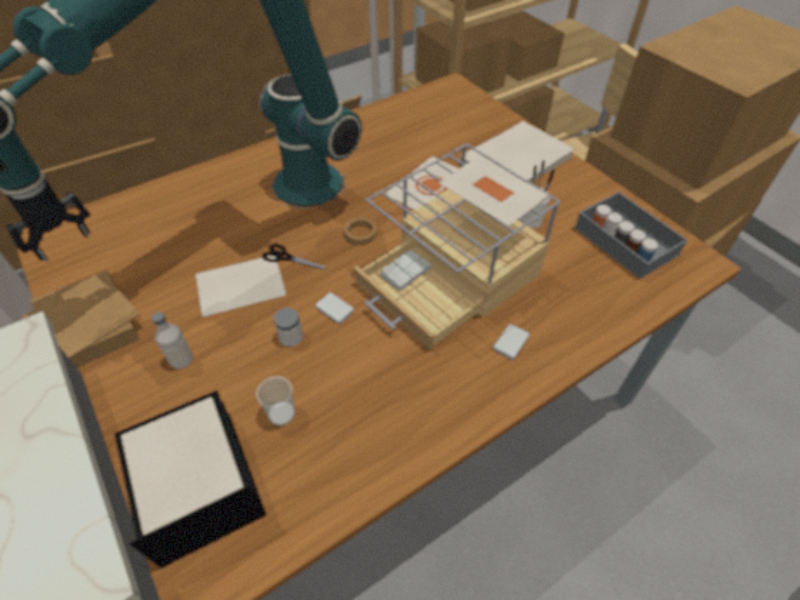

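View pics/top1.png

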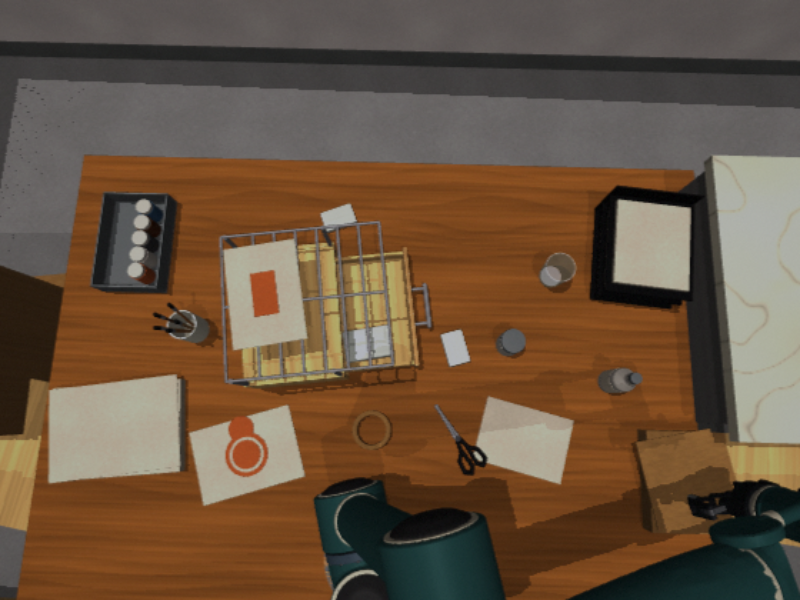

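The pictures (800x600 px) show the tub at about (511,341) in the top view, the cup at (558,268) and the glue at (620,380). The tin lies on the robot's side of the drawer at (367,345), so its far side, around (375,290), is free. The handle is at (425,306).

Run:
```python
from h import *
from scipy.optimize import least_squares
b=dict(np.load('top.npz'));P=pts(b);f=.7
print('cam',(-b['R'].T@b['t']).round(3),b['K'][0,0])
def box(n,u0,u1,v0,v1,z0,z1):
    Q=P[int(v0*f):int(v1*f),int(u0*f):int(u1*f)].reshape(-1,3);Q=Q[(Q[:,2]>z0)&(Q[:,2]<z1)]
    print(n,len(Q),'mean',Q.mean(0).round(4),'med',np.median(Q,0).round(4),'min',Q.min(0).round(3),'max',Q.max(0).round(3));return Q
def rect(n,Q):
    (c,s,a)=cv2.minAreaRect((Q[:,:2]*1000).astype(np.float32));print('  rect',np.round(c,1),np.round(s,1),round(a,2))
box('tub',490,535,320,362,.07,.09)
box('cup',530,585,245,300,.08,.11)
box('glue',590,650,360,400,.06,.2)
rect('r',box('rack',200,400,210,395,.235,.27))
q=box('panel',395,420,240,380,.05,.07);rect('p',q)
q=box('handle',418,440,275,340,.025,.05);rect('h',q)
q=box('tin',335,400,315,370,.03,.040);rect('t',q)
cv2.imwrite('pics/crop.png',cv2.resize(b['image'][140:290,145:310,::-1],None,fx=4,fy=4,interpolation=2))
```

```text
cam [ 0.337 -0.048  1.35 ] 387.49992616807367
tub 234 mean [ 0.4946 -0.304   0.0787] med [ 0.4947 -0.3038  0.0786] min [ 0.469 -0.331  0.071] max [ 0.522 -0.276  0.085]
cup 127 mean [ 0.6703 -0.4163  0.0915] med [ 0.6719 -0.4185  0.0933] min [ 0.633 -0.449  0.08 ] max [ 0.703 -0.379  0.103]
glue 335 mean [ 0.41   -0.5363  0.116 ] med [ 0.4094 -0.5357  0.1118] min [ 0.385 -0.566  0.06 ] max [ 0.438 -0.519  0.173]
rack 5471 mean [0.55   0.1983 0.2499] med [0.5514 0.2146 0.25  ] min [ 0.375 -0.031  0.236] max [0.719 0.335 0.257]
  rect [547.1 152.2] [306.8 336.7] 7.39
panel 256 mean [ 0.5714 -0.0659  0.0625] med [ 0.5699 -0.0656  0.0627] min [ 0.434 -0.088  0.05 ] max [ 0.716 -0.035  0.069]
  rect [575.2 -60.9] [281.4  53. ] 0.25
handle 123 mean [ 0.5757 -0.1026  0.0412] med [ 0.5736 -0.1032  0.0414] min [ 0.525 -0.114  0.031] max [ 0.634 -0.081  0.049]
  rect [579.4 -97.8] [108.6  31. ] 1.3
tin 569 mean [0.4842 0.033  0.0347] med [0.4843 0.0345 0.0345] min [ 0.423 -0.038  0.03 ] max [0.53  0.094 0.04 ]
  rect [471.8  29. ] [101.8 117.7] 10.62
```

View pics/crop.png

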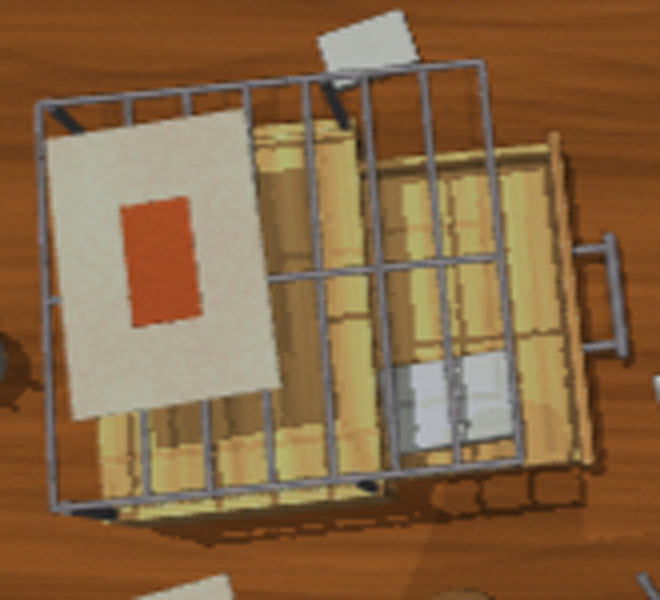

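The enlarged crop shows the rack corners at (40,105), (482,62), (520,462) and (55,510). The panel top runs from (556,135) to (588,462) and the handle bar from (611,235) to (624,355). The tin's top corners are near (390,367), (505,350), (518,438) and (398,463).

```bash
cat >> h.py <<'E'
def onplane(c,uv,z):
    uv=np.atleast_2d(uv); r=np.c_[uv,np.ones(len(uv))]@np.linalg.inv(c['K']).T@c['R']; o=-c['R'].T@c['t']
    return o+r*((z-o[2])/r[:,2])[:,None]
E
python3 - <<'E'
from h import *
b=dict(np.load('top.npz'))
g=lambda L,z:onplane(b,np.array(L)/4+[145,140],z)
def ang(a,c): d=c-a; return np.degrees(np.arctan2(-d[1],-d[0])).round(2)
R=g([(40,105),(482,62),(520,462),(55,510)],.246)
print('rack',R.round(3)[:,:2].tolist(),'len',np.linalg.norm(np.diff(R,axis=0),axis=1).round(3),'mid',R.mean(0).round(4),'ang',ang(R[1],R[2]),ang(R[0],R[3]))
p=g([(556,135),(588,462)],.062);print('panel',p.round(3).tolist(),'len',np.linalg.norm(p[1]-p[0]).round(4),ang(*p),p.mean(0).round(4))
h=g([(611,235),(624,355)],.036);print('handle',h.round(3).tolist(),'len',np.linalg.norm(h[1]-h[0]).round(4),ang(*h),h.mean(0).round(4))
t=g([(390,367),(505,350),(518,438),(398,463)],.034);print('tin',t.round(3).tolist(),np.linalg.norm(np.diff(t,axis=0),axis=1).round(3),t.mean(0).round(4))
E
```

```text
rack [[0.672, 0.333], [0.715, 0.006], [0.418, -0.031], [0.376, 0.295]] len [0.329 0.299 0.329] mid [0.5453 0.1504 0.246 ] ang 7.14 7.29
panel [[0.713, -0.051, 0.062], [0.433, -0.085, 0.062]] len 0.2818 6.8 [ 0.5732 -0.068   0.062 ]
handle [[0.632, -0.101, 0.036], [0.527, -0.114, 0.036]] len 0.1056 7.04 [ 0.5794 -0.1078  0.036 ]
tin [[0.512, 0.085, 0.034], [0.529, -0.012, 0.034], [0.454, -0.026, 0.034], [0.43, 0.075, 0.034]] [0.099 0.076 0.103] [0.4812 0.0305 0.034 ]
```

```bash
cat >> h.py <<'E'
psi=np.radians(7.2); cx=np.array([-np.sin(psi),np.cos(psi),0]); cy=np.array([-np.cos(psi),-np.sin(psi),0]); ez=np.array([0,0,1.])
D0=np.array([.5606,.0322,.012]); TUB=np.array([.495,-.3038,0])
def Rt(deg):
    t=np.radians(deg); return np.c_[np.cos(t)*cx+np.sin(t)*ez,-cy,np.sin(t)*cx-np.cos(t)*ez]
def tcp(base,R,h=.054,d=.022): return base+ez*h+d*R[:,2]
def plan(p,R,n):
    s=bot.read_state(); R0=Ro.from_rotvec(s['tcp_rot']); p0=np.array(s['tool_pos'])
    w=(R0.inv()*Ro.from_matrix(R)).as_rotvec()
    print('now',p0.round(4),'to',np.round(p,4),'rot deg',np.degrees(np.linalg.norm(w)).round(1),'dist',np.linalg.norm(p-p0).round(4),'q',np.round(s['q'],2),'F',np.round(s['wrist_force'],1),'w',round(s['width'],3),'g',s['grip_force'],'t',s['time'])
    for k in range(n):
        Rk=R0*Ro.from_rotvec(w*k/n)
        print([float(x) for x in np.r_[w/n/.5,Rk.inv().apply((p-p0)/n)/.1].round(3)])
E
python3 - <<'E'
from h import *
R=Rt(40); g=tcp(TUB,R); plan(g-.21*R[:,2],R,15); print(g)
E
```

```text
now [ 0.1921 -0.6464  0.23  ] to [ 0.5101 -0.4237  0.198 ] rot deg 88.4 dist 0.3896 q [-1.32  0.26  1.61  0.    1.27 -0.04] F [-0.3 -1.2 -0.2] w 1.002 g 0.0 t 0.1
[0.065, 0.077, -0.18, 0.246, -0.082, 0.022]
[0.065, 0.077, -0.18, 0.251, -0.059, 0.033]
[0.065, 0.077, -0.18, 0.254, -0.035, 0.045]
[0.065, 0.077, -0.18, 0.254, -0.01, 0.055]
[0.065, 0.077, -0.18, 0.251, 0.014, 0.065]
[0.065, 0.077, -0.18, 0.246, 0.039, 0.073]
[0.065, 0.077, -0.18, 0.239, 0.063, 0.081]
[0.065, 0.077, -0.18, 0.229, 0.087, 0.088]
[0.065, 0.077, -0.18, 0.216, 0.11, 0.093]
[0.065, 0.077, -0.18, 0.202, 0.132, 0.097]
[0.065, 0.077, -0.18, 0.185, 0.152, 0.1]
[0.065, 0.077, -0.18, 0.167, 0.171, 0.101]
[0.065, 0.077, -0.18, 0.147, 0.189, 0.101]
[0.065, 0.077, -0.18, 0.125, 0.204, 0.1]
[0.065, 0.077, -0.18, 0.102, 0.218, 0.098]
[ 0.49322762 -0.28977018  0.03714702]
```

play_rows(moves=[[[0.065, 0.077, -0.18, 0.25, -0.08, 0.0, 85], [0.065, 0.077, -0.18, 0.25, -0.06, 0.01, 85], [0.065, 0.077, -0.18, 0.25, -0.035, 0.02, 85], [0.065, 0.077, -0.18, 0.25, -0.01, 0.04, 85], [0.065, 0.077, -0.18, 0.25, 0.015, 0.05, 85]]])

```text
time: 0.52
tool_pos: [0.298, -0.5732, 0.2301]
tcp_rot: [-2.741, -1.071, -0.248]
wrist_force: [0.9, -0.0, -0.2]
width: 0.993
grip_force: 0.0
```

play_rows(moves=[[[0.065, 0.077, -0.18, 0.25, 0.04, 0.07, 85], [0.065, 0.077, -0.18, 0.24, 0.065, 0.08, 85], [0.065, 0.077, -0.18, 0.23, 0.09, 0.09, 85], [0.065, 0.077, -0.18, 0.22, 0.11, 0.09, 85], [0.065, 0.077, -0.18, 0.2, 0.13, 0.1, 85]]])

```text
time: 0.93
tool_pos: [0.405, -0.4986, 0.2195]
tcp_rot: [-2.252, -1.56, -0.453]
wrist_force: [-0.1, -0.5, -0.4]
width: 0.995
grip_force: 0.0
```

Run:
```python
from h import *
R=Rt(40); g=tcp(TUB,R); plan(g-.21*R[:,2],R,5)
```

```text
now [ 0.405  -0.4986  0.2195] to [ 0.5101 -0.4237  0.198 ] rot deg 29.1 dist 0.1309 q [-1.08  0.46  1.43  0.28  1.65 -0.75] F [-0.1 -0.5 -0.4] w 0.995 g 0.0 t 0.9333
[0.065, 0.076, -0.177, 0.175, 0.154, 0.12]
[0.065, 0.076, -0.177, 0.156, 0.172, 0.121]
[0.065, 0.076, -0.177, 0.135, 0.189, 0.12]
[0.065, 0.076, -0.177, 0.113, 0.204, 0.119]
[0.065, 0.076, -0.177, 0.09, 0.217, 0.116]
```

play_rows(moves=[[[0.065, 0.076, -0.177, 0.175, 0.155, 0.12, 85], [0.065, 0.076, -0.177, 0.155, 0.17, 0.12, 85], [0.065, 0.076, -0.177, 0.135, 0.19, 0.12, 85], [0.065, 0.076, -0.177, 0.115, 0.205, 0.12, 85], [0.065, 0.076, -0.177, 0.09, 0.215, 0.115, 85]]])

```text
time: 1.35
tool_pos: [0.5102, -0.4241, 0.1973]
tcp_rot: [-1.686, -1.913, -0.612]
wrist_force: [-0.3, -0.3, -0.7]
width: 1.001
grip_force: 0.0
```

Run:
```python
from h import *
R=Rt(40); g=tcp(TUB,R); plan(g,R,5)
w=cam('wrist');cv2.imwrite('pics/w1.png',w['image'][:,:,::-1])
# tub top from the wrist view
P=pts(w).reshape(-1,3);Q=P[(abs(P[:,2]-.078)<.003)&(np.hypot(*(P[:,:2]-TUB[:2]).T)<.045)]
print(len(Q),Q.min(0),Q.max(0),cv2.minEnclosingCircle(Q[:,:2].astype(np.float32)) if len(Q) else 0)
```

```text
now [ 0.5102 -0.4241  0.1973] to [ 0.4932 -0.2898  0.0371] rot deg 0.1 dist 0.2097 q [-0.91  0.65  1.27  0.35  1.83 -1.05] F [-0.3 -0.3 -0.7] w 1.001 g 0.0 t 1.35
[-0.0, 0.0, -0.0, 0.002, 0.0, 0.419]
[-0.0, 0.0, -0.0, 0.002, 0.0, 0.419]
[-0.0, 0.0, -0.0, 0.002, 0.0, 0.419]
[-0.0, 0.0, -0.0, 0.002, 0.0, 0.419]
[-0.0, 0.0, -0.0, 0.002, 0.0, 0.419]
2992 [ 0.46682806 -0.33383037  0.07500246] [ 0.52285889 -0.27689791  0.08027511] ((0.4949817359447479, -0.3053660988807678), 0.028650911524891853)
```

View pics/w1.png

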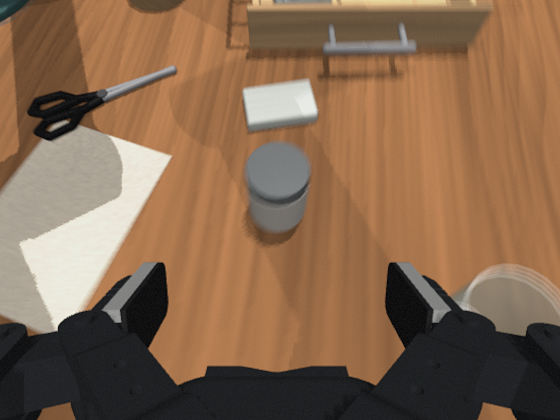

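The wrist view shows the tub centred between the open fingers, with its lid at (278,172). The refined tub position is (0.495, -0.305). The path is clear, so I approach along the tool axis.

play_rows(moves=[[[0, 0, 0, 0, 0, 0.4, 85], [0, 0, 0, 0, 0, 0.4, 85], [0, 0, 0, 0, 0, 0.4, 85], [0, 0, 0, -0.01, 0, 0.4, 85], [0, 0, 0, 0, 0, 0.28, 85]]])

```text
time: 1.82
tool_pos: [0.4929, -0.3029, 0.0498]
tcp_rot: [-1.69, -1.908, -0.609]
wrist_force: [-0.3, 0.0, -0.6]
width: 0.996
grip_force: 0.0
```

play_rows(moves=[[[0, 0, 0, 0, 0, 0.2, 85], [0, 0, 0, 0, 0, 0, 57], [0, 0, 0, 0, 0, 0, 50], [0, 0, 0, 0, 0, 0, 50], [0, 0, 0, 0, 0, 0, 50]]], newtons=30)

```text
time: 2.23
tool_pos: [0.4944, -0.2957, 0.0391]
tcp_rot: [-1.695, -1.915, -0.611]
wrist_force: [0.6, -0.8, -2.0]
width: 0.666
grip_force: 34.3
```

play_rows(moves=[[[0, 0, 0, 0, 0, 0, 50], [0, 0, 0, 0, 0, 0, 50], [0, 0, 0, 0, 0, 0, 50]]])

```text
time: 2.48
tool_pos: [0.4936, -0.2945, 0.0384]
tcp_rot: [-1.693, -1.913, -0.611]
wrist_force: [-0.3, -0.1, -1.2]
width: 0.668
grip_force: 34.3
```

Run:
```python
from h import *
R=Rt(40); s=bot.read_state(); p=np.array(s['tool_pos'])
off=p-np.array([.495,-.3048,0]); np.save('off.npy',off); print(off)
plan(p+[0,0,.10],R,4)
```

```text
[-0.00139741  0.01033209  0.03836481]
now [ 0.4936 -0.2945  0.0384] to [ 0.4936 -0.2945  0.1384] rot deg 0.4 dist 0.1 q [-0.81  0.62  1.64  0.39  1.48 -1.09] F [-0.3 -0.1 -1.2] w 0.668 g 34.32958781719208 t 2.4833
[0.001, 0.002, -0.002, 0.16, -0.0, -0.192]
[0.001, 0.002, -0.002, 0.16, -0.0, -0.192]
[0.001, 0.002, -0.002, 0.16, -0.0, -0.192]
[0.001, 0.002, -0.002, 0.16, -0.0, -0.192]
```

play_rows(moves=[[[0, 0, 0, 0.06, 0, -0.075, 50], [0, 0, 0, 0.13, 0, -0.155, 50], [0, 0, 0, 0.13, 0, -0.155, 50], [0, 0, 0, 0.13, 0, -0.155, 50], [0, 0, 0, 0.06, 0, -0.075, 50]]], newtons=40)

```text
time: 2.9
tool_pos: [0.4944, -0.2946, 0.1211]
tcp_rot: [-1.693, -1.915, -0.612]
wrist_force: [1.6, -0.2, -0.9]
width: 0.663
grip_force: 44.8
```

Run:
```python
from h import *
R=Rt(40); off=np.load('off.npy')
T=D0+cx*-.05+cy*-.045
print('T',T); plan(T+off+[0,0,.068],R,10)
w=cam('scene');cv2.imwrite('pics/s2.png',cv2.resize(w['image'][130:300,130:430,::-1],None,fx=2.6,fy=2.6))
# far edge of the panel top etc: drawer still out?
b=cam('top');P=pts(b);Q=P[168:266,280:308].reshape(-1,3);Q=Q[(Q[:,2]>.03)&(Q[:,2]<.05)&(Q[:,1]<-.09)];print('handle',Q.mean(0),len(Q))
```

```text
T [ 0.61151182 -0.01176574  0.012     ]
now [ 0.4944 -0.2946  0.1211] to [ 0.6101 -0.0014  0.1184] rot deg 0.4 dist 0.3151 q [-0.81  0.52  1.62  0.39  1.59 -1.05] F [ 1.6 -0.2 -0.9] w 0.663 g 44.78842556476593 t 2.9
[0.001, 0.001, -0.0, 0.211, 0.151, 0.179]
[0.001, 0.001, -0.0, 0.211, 0.151, 0.179]
[0.001, 0.001, -0.0, 0.211, 0.151, 0.179]
[0.001, 0.001, -0.0, 0.211, 0.151, 0.179]
[0.001, 0.001, -0.0, 0.211, 0.151, 0.179]
[0.001, 0.001, -0.0, 0.211, 0.151, 0.179]
[0.001, 0.001, -0.0, 0.21, 0.151, 0.179]
[0.001, 0.001, -0.0, 0.21, 0.151, 0.179]
[0.001, 0.001, -0.0, 0.21, 0.151, 0.18]
[0.001, 0.001, -0.0, 0.21, 0.151, 0.18]
handle [ 0.57518845 -0.10429279  0.04112487] 112
```

View pics/s2.png

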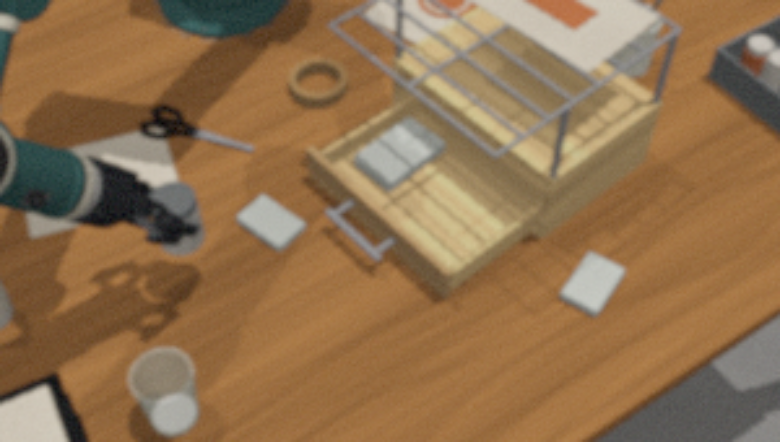

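The tub hangs upright in the gripper at (175,215). The far half of the drawer, around (460,220), is free, and the tin lies near (400,155).

play_rows(moves=[[[0, 0, 0, 0.12, 0.09, 0.1, 50], [0, 0, 0, 0.21, 0.15, 0.18, 50], [0, 0, 0, 0.21, 0.15, 0.18, 50], [0, 0, 0, 0.21, 0.15, 0.18, 50], [0, 0, 0, 0.21, 0.15, 0.18, 50]]])

```text
time: 3.42
tool_pos: [0.5459, -0.1575, 0.1144]
tcp_rot: [-1.692, -1.908, -0.61]
wrist_force: [-0.1, -0.1, -2.0]
width: 0.664
grip_force: 44.9
```

play_rows(moves=[[[0, 0, 0, 0.21, 0.15, 0.18, 50], [0, 0, 0, 0.21, 0.15, 0.18, 50], [0, 0, 0, 0.21, 0.15, 0.18, 50], [0, 0, 0, 0.21, 0.15, 0.18, 50], [0, 0, 0, 0.15, 0.1, 0.12, 50]]])

```text
time: 3.83
tool_pos: [0.5993, -0.0187, 0.1131]
tcp_rot: [-1.689, -1.909, -0.609]
wrist_force: [0.3, -0.7, -1.3]
width: 0.665
grip_force: 44.9
```

Run:
```python
from h import *
R=Rt(40); off=np.load('off.npy')
T=D0+cx*-.05+cy*-.045
plan(T+off+[0,0,.004],R,5)
w=cam('scene');cv2.imwrite('pics/s3.png',cv2.resize(w['image'][130:300,130:430,::-1],None,fx=2.6,fy=2.6))
```

```text
now [ 0.5993 -0.0187  0.1131] to [ 0.6101 -0.0014  0.0544] rot deg 0.3 dist 0.0622 q [-0.4   0.44  1.77  0.6   1.38 -0.78] F [ 0.3 -0.7 -1.3] w 0.665 g 44.87021863460541 t 3.8333
[-0.001, 0.0, -0.002, -0.051, 0.026, 0.11]
[-0.001, 0.0, -0.002, -0.051, 0.026, 0.11]
[-0.001, 0.0, -0.002, -0.051, 0.026, 0.11]
[-0.001, 0.0, -0.002, -0.051, 0.026, 0.11]
[-0.001, 0.0, -0.002, -0.051, 0.026, 0.11]
```

View pics/s3.png

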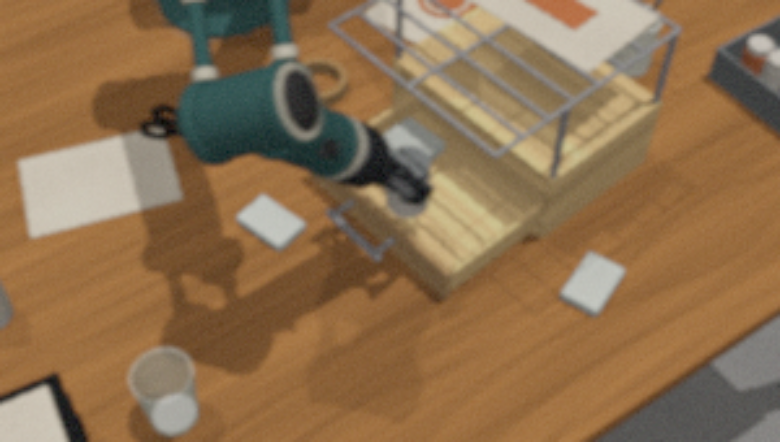

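play_rows(moves=[[[0, 0, 0, 0.06, 0.065, 0.05, 50], [0, 0, 0, 0.06, 0.065, 0.05, 50], [0, 0, 0, -0.12, 0, 0.15, 50], [0, 0, 0, -0.12, 0, 0.15, 50], [0, 0, 0, -0.1, 0, 0.12, 50]]])

```text
time: 4.3
tool_pos: [0.6107, -0.0046, 0.0591]
tcp_rot: [-1.692, -1.911, -0.61]
wrist_force: [0.0, 0.0, -1.1]
width: 0.666
grip_force: 44.9
```

Run:
```python
from h import *
R=Rt(40); off=np.load('off.npy')
T=D0+cx*-.05+cy*-.045
plan(T+off+[0,0,.00],R,3)
w=cam('scene');cv2.imwrite('pics/s4.png',cv2.resize(w['image'][170:270,220:350,::-1],None,fx=5,fy=5))
```

```text
now [ 0.6107 -0.0046  0.0591] to [ 0.6101 -0.0014  0.0504] rot deg 0.3 dist 0.0093 q [-0.38  0.51  1.78  0.62  1.3  -0.81] F [ 0.   0.  -1.1] w 0.666 g 44.872146248817444 t 4.3
[0.0, 0.002, -0.003, -0.011, -0.0, 0.029]
[0.0, 0.002, -0.003, -0.011, -0.0, 0.029]
[0.0, 0.002, -0.003, -0.011, -0.0, 0.029]
```

View pics/s4.png

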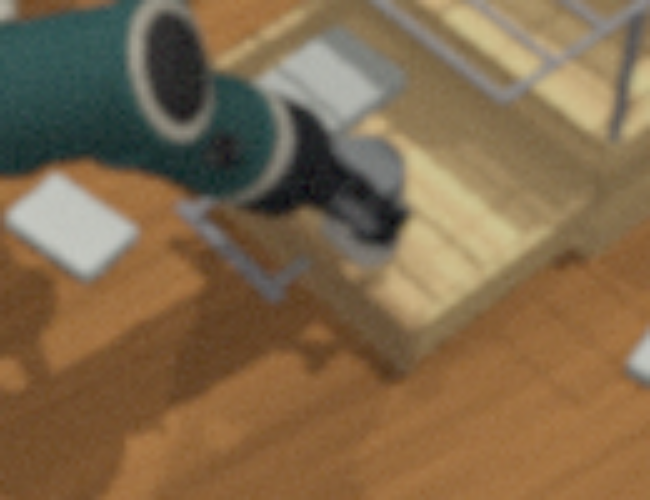

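The tub is inside the drawer behind the panel, at (365,215), and clear of the tin. I lower it the last few millimetres slowly and watch the force.

play_rows(moves=[[[0, 0, 0, -0.015, 0, 0.03, 50], [0, 0, 0, -0.015, 0, 0.02, 50], [0, 0, 0, -0.01, 0, 0.015, 50], [0, 0, 0, 0, 0, 0, 50]]])

```text
time: 4.68
tool_pos: [0.6112, -0.0039, 0.0536]
tcp_rot: [-1.693, -1.912, -0.611]
wrist_force: [-0.1, 0.3, -0.9]
width: 0.663
grip_force: 44.9
```

play_rows(moves=[[[0, 0, 0, -0.01, 0, 0.012, 50], [0, 0, 0, 0, 0, 0, 50]]])

```text
time: 4.85
tool_pos: [0.6112, -0.0038, 0.0521]
tcp_rot: [-1.692, -1.913, -0.611]
wrist_force: [-1.0, -0.3, -2.3]
width: 0.664
grip_force: 44.9
```

play_rows(moves=[[[0, 0, 0, -0.01, 0, 0.012, 50], [0, 0, 0, 0, 0, 0, 50]]])

```text
time: 5.02
tool_pos: [0.611, -0.0037, 0.0503]
tcp_rot: [-1.692, -1.912, -0.611]
wrist_force: [-0.4, 0.0, -1.6]
width: 0.661
grip_force: 45.1
```

play_rows(moves=[[[0, 0, 0, -0.007, 0, 0.008, 50], [0, 0, 0, 0, 0, 0, 50]]])

```text
time: 5.18
tool_pos: [0.611, -0.0036, 0.0502]
tcp_rot: [-1.691, -1.911, -0.612]
wrist_force: [-2.4, -0.7, 5.3]
width: 0.664
grip_force: 45.6
```

play_rows(moves=[[[0, 0, 0, -0.007, 0, 0.008, 50], [0, 0, 0, 0, 0, 0, 50]]])

```text
time: 5.35
tool_pos: [0.611, -0.0034, 0.0502]
tcp_rot: [-1.69, -1.911, -0.613]
wrist_force: [-3.6, -1.7, 9.6]
width: 0.664
grip_force: 46.0
```

The tub is on the floor. I take off the load and open the fingers.

play_rows(moves=[[[0, 0, 0, 0.007, 0, -0.008, 50], [0, 0, 0, 0, 0, 0, 64], [0, 0, 0, 0, 0, 0, 75], [0, 0, 0, 0, 0, 0, 85], [0, 0, 0, 0, 0, 0, 85]]])

```text
time: 5.77
tool_pos: [0.6106, -0.0036, 0.0486]
tcp_rot: [-1.692, -1.911, -0.61]
wrist_force: [0.5, -0.8, -0.1]
width: 0.991
grip_force: 0.0
```

play_rows(moves=[[[0, 0, 0, 0, 0, 0, 85], [0, 0, 0, 0, 0, 0, 85], [0, 0, 0, 0, 0, -0.1, 85], [0, 0, 0, 0, 0, -0.2, 85], [0, 0, 0, 0, 0, -0.2, 85]]])

```text
time: 6.18
tool_pos: [0.614, -0.0354, 0.0875]
tcp_rot: [-1.691, -1.91, -0.609]
wrist_force: [0.5, 0.0, 0.9]
width: 0.996
grip_force: 0.0
```

play_rows(moves=[[[0, 0, 0, 0, 0, -0.3, 85], [0, 0, 0, 0, 0, -0.3, 85], [0, 0, 0, 0, 0, -0.3, 85], [0, 0, 0, 0, 0, -0.2, 85], [0, 0, 0, 0, 0, 0, 85]]])

```text
time: 6.6
tool_pos: [0.6263, -0.1093, 0.1768]
tcp_rot: [-1.698, -1.918, -0.616]
wrist_force: [1.0, 0.2, 0.2]
width: 0.999
grip_force: 0.0
```

Run:
```python
from h import *
R=Rt(40)
w=cam('wrist');cv2.imwrite('pics/w5.png',w['image'][:,:,::-1])
P=pts(w).reshape(-1,3)
T=D0+cx*-.05+cy*-.045
Q=P[(abs(P[:,2]-.09)<.004)&(np.hypot(*(P[:,:2]-T[:2]).T)<.045)]
c,r=cv2.minEnclosingCircle(Q[:,:2].astype(np.float32));d=np.array(c)-D0[:2]
print('tub',len(Q),c,r,'in drawer',d@cx[:2],d@cy[:2],np.median(Q[:,2]))
L=(P-D0)@np.c_[cx,cy,ez]
H=L[(abs(L[:,1])<.04)&(abs(L[:,0]+.141)<.02)&(L[:,2]>.012)&(L[:,2]<.035)]
print('handle',len(H),np.median(H,0),H.min(0),H.max(0))
hand=D0+cx*-.141; print(hand)
s=bot.read_state();print(s['tool_pos'],s['time'],s['wrist_force'])
```

```text
tub 4008 (0.6130139231681824, -0.015452519990503788) 0.028773177415132523 in drawer -0.05384597211172015 -0.04602817931082377 0.09015372825232001
handle 1406 [-0.13980449 -0.00235067  0.02881691] [-0.14468383 -0.03944832  0.02232826] [-0.12175514  0.037735    0.03211318]
[ 0.57827199 -0.10768817  0.012     ]
[ 0.62513709 -0.10749383  0.17443279] 6.65 [-0.07562486  0.59785483 -0.61861   ]
```

View pics/w5.png

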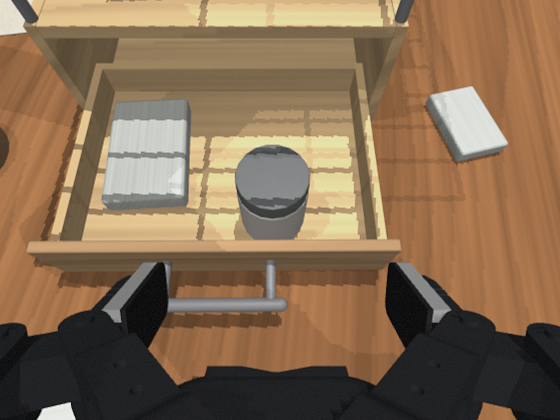

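The wrist view shows the tub standing at (272,190) and measured at drawer (-0.054, -0.046). The tin lies flat at (148,155), and the handle bar runs around (225,303). Next I shut the fingers, lean further back and push the handle.

Run:
```python
from h import *
R=Rt(60); plan(D0+cx*-.21+ez*.10,R,5); print(D0+cx*-.21+ez*.024)
```

```text
now [ 0.6251 -0.1075  0.1744] to [ 0.5869 -0.1761  0.112 ] rot deg 20.4 dist 0.1004 q [-0.5   0.46  1.6   0.55  1.53 -0.77] F [-0.1  0.6 -0.6] w 0.993 g 0.0 t 6.65
[0.002, 0.142, -0.0, -0.177, -0.093, 0.015]
[0.002, 0.142, -0.0, -0.178, -0.093, 0.002]
[0.002, 0.142, -0.0, -0.178, -0.093, -0.01]
[0.002, 0.142, -0.0, -0.176, -0.093, -0.023]
[0.002, 0.142, -0.0, -0.174, -0.093, -0.035]
[ 0.58691998 -0.17614409  0.036     ]
```

play_rows(moves=[[[0, 0.14, 0, -0.175, -0.093, 0.015, 0], [0, 0.14, 0, -0.175, -0.093, 0, 0], [0, 0.14, 0, -0.175, -0.093, -0.01, 0], [0, 0.14, 0, -0.175, -0.093, -0.025, 0], [0, 0.14, 0, -0.175, -0.093, -0.035, 0]]])

```text
time: 7.07
tool_pos: [0.5838, -0.1727, 0.1089]
tcp_rot: [-1.468, -1.657, -0.846]
wrist_force: [-0.4, 0.3, 0.1]
width: 0.294
grip_force: 0.0
```

Run:
```python
from h import *
R=Rt(60); plan(D0+cx*-.19+ez*.025,R,5)
```

```text
now [ 0.5838 -0.1727  0.1089] to [ 0.5844 -0.1563  0.037 ] rot deg 0.3 dist 0.0738 q [-0.68  0.72  1.52  0.66  1.75 -0.98] F [-0.4  0.3  0.1] w 0.294 g 0.0 t 7.0667
[0.0, -0.001, -0.002, -0.109, 0.006, 0.1]
[0.0, -0.001, -0.002, -0.109, 0.006, 0.1]
[0.0, -0.001, -0.002, -0.109, 0.006, 0.1]
[0.0, -0.001, -0.002, -0.108, 0.005, 0.1]
[0.0, -0.001, -0.002, -0.108, 0.005, 0.1]
```

play_rows(moves=[[[0, 0, 0, -0.11, 0, 0.1, 0], [0, 0, 0, -0.11, 0.01, 0.1, 0], [0, 0, 0, -0.11, 0, 0.1, 0], [0, 0, 0, -0.11, 0.01, 0.1, 0], [0, 0, 0, -0.105, 0, 0.1, 0]]])

```text
time: 7.48
tool_pos: [0.5853, -0.1559, 0.0375]
tcp_rot: [-1.47, -1.664, -0.844]
wrist_force: [-0.1, -0.8, -0.4]
width: -0.002
grip_force: 0.0
```

Run:
```python
from h import *
R=Rt(60); plan(D0+cx*-.150+ez*.025,R,5)
w=cam('scene');cv2.imwrite('pics/s6.png',cv2.resize(w['image'][170:270,220:350,::-1],None,fx=5,fy=5))
```

```text
now [ 0.5853 -0.1559  0.0375] to [ 0.5794 -0.1166  0.037 ] rot deg 0.2 dist 0.0397 q [-0.66  0.8   1.55  0.66  1.66 -1.04] F [-0.1 -0.8 -0.4] w -0.002 g 0.0 t 7.4833
[0.0, 0.001, -0.001, 0.039, -0.002, 0.069]
[0.0, 0.001, -0.001, 0.039, -0.002, 0.069]
[0.0, 0.001, -0.001, 0.039, -0.002, 0.069]
[0.0, 0.001, -0.001, 0.039, -0.002, 0.069]
[0.0, 0.001, -0.001, 0.039, -0.002, 0.069]
```

View pics/s6.png

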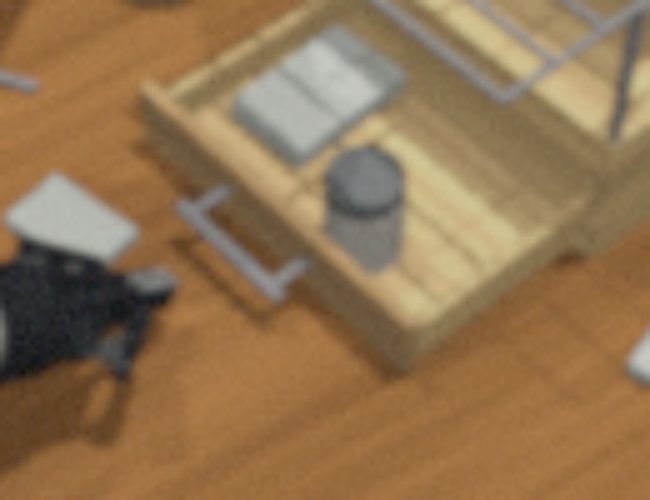

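The closed fingertips at (165,290) are in line with the handle bar, and the tub stands at (365,210). I advance slowly.

play_rows(moves=[[[0, 0, 0, 0.04, 0, 0.07, 0], [0, 0, 0, 0.04, 0, 0.07, 0], [0, 0, 0, 0.04, 0, 0.07, 0], [0, 0, 0, 0.025, 0, 0.04, 0], [0, 0, 0, 0.02, 0, 0.03, 0]]])

```text
time: 7.95
tool_pos: [0.5811, -0.1245, 0.0394]
tcp_rot: [-1.471, -1.663, -0.845]
wrist_force: [0.2, -0.0, -1.0]
width: -0.001
grip_force: 0.0
```

play_rows(moves=[[[0, 0, 0, 0.02, 0, 0.035, 0], [0, 0, 0, 0.02, 0, 0.035, 0], [0, 0, 0, 0.02, 0, 0.035, 0], [0, 0, 0, 0.02, 0, 0.035, 0], [0, 0, 0, 0.02, 0, 0.035, 0]]])

```text
time: 8.37
tool_pos: [0.5785, -0.1055, 0.0384]
tcp_rot: [-1.472, -1.662, -0.845]
wrist_force: [-1.0, -2.1, 1.1]
width: -0.003
grip_force: 1.3
```

play_rows(moves=[[[0, 0, 0, 0.025, 0, 0.045, 0], [0, 0, 0, 0.03, 0, 0.055, 0], [0, 0, 0, 0.035, 0, 0.06, 0], [0, 0, 0, 0.035, 0, 0.06, 0], [0, 0, 0, 0.035, 0, 0.06, 0]]])

```text
time: 8.78
tool_pos: [0.5743, -0.0726, 0.0383]
tcp_rot: [-1.471, -1.661, -0.845]
wrist_force: [-0.8, -3.0, 3.5]
width: -0.004
grip_force: 1.9
```

play_rows(moves=[[[0, 0, 0, 0.035, 0, 0.06, 0], [0, 0, 0, 0.035, 0, 0.06, 0], [0, 0, 0, 0.035, 0, 0.06, 0], [0, 0, 0, 0.035, 0, 0.06, 0], [0, 0, 0, 0.035, 0, 0.06, 0]]])

```text
time: 9.2
tool_pos: [0.5699, -0.038, 0.0383]
tcp_rot: [-1.47, -1.661, -0.845]
wrist_force: [-1.5, -2.6, 3.8]
width: -0.005
grip_force: 2.1
```

Run:
```python
from h import *
R=Rt(60); plan(np.array([.553,.0965,.036])+cx*-.051,R,10)
w=cam('scene');cv2.imwrite('pics/s7.png',cv2.resize(w['image'][150:270,220:380,::-1],None,fx=5,fy=5))
```

```text
now [ 0.5699 -0.038   0.0383] to [0.5594 0.0459 0.036 ] rot deg 0.2 dist 0.0846 q [-0.54  0.7   1.74  0.75  1.53 -1.03] F [-1.5 -2.6  3.8] w -0.005 g 2.1287313289940357 t 9.2
[0.0, 0.0, -0.001, 0.04, -0.0, 0.074]
[0.0, 0.0, -0.001, 0.04, -0.0, 0.074]
[0.0, 0.0, -0.001, 0.04, -0.0, 0.074]
[0.0, 0.0, -0.001, 0.04, -0.0, 0.074]
[0.0, 0.0, -0.001, 0.04, -0.0, 0.074]
[0.0, 0.0, -0.001, 0.04, -0.0, 0.074]
[0.0, 0.0, -0.001, 0.04, 0.0, 0.074]
[0.0, 0.0, -0.001, 0.04, 0.0, 0.074]
[0.0, 0.0, -0.001, 0.04, 0.0, 0.074]
[0.0, 0.0, -0.001, 0.04, 0.0, 0.074]
```

View pics/s7.png

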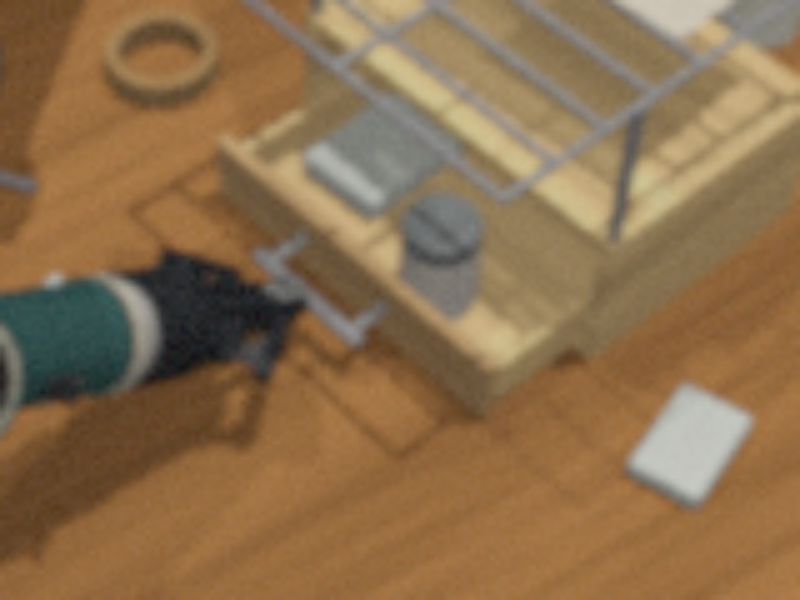

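The drawer is following the push, with the tub upright at (440,250). That was the last picture I may view, so from here I go by the numbers.

play_rows(moves=[[[0, 0, 0, 0.035, 0, 0.06, 0], [0, 0, 0, 0.035, 0, 0.06, 0], [0, 0, 0, 0.035, 0, 0.06, 0], [0, 0, 0, 0.035, 0, 0.06, 0], [0, 0, 0, 0.035, 0, 0.06, 0]]])

```text
time: 9.67
tool_pos: [0.5658, -0.0037, 0.0378]
tcp_rot: [-1.472, -1.662, -0.844]
wrist_force: [-0.6, -3.0, 0.2]
width: 0.002
grip_force: 1.1
```

play_rows(moves=[[[0, 0, 0, 0.035, 0, 0.06, 0], [0, 0, 0, 0.035, 0, 0.06, 0], [0, 0, 0, 0.03, 0, 0.055, 0], [0, 0, 0, 0.025, 0, 0.045, 0], [0, 0, 0, 0.02, 0, 0.035, 0]]])

```text
time: 10.08
tool_pos: [0.5623, 0.0255, 0.038]
tcp_rot: [-1.471, -1.661, -0.845]
wrist_force: [-0.3, -1.5, 0.5]
width: -0.001
grip_force: 1.1
```

play_rows(moves=[[[0, 0, 0, 0.02, 0, 0.035, 0], [0, 0, 0, 0.02, 0, 0.035, 0], [0, 0, 0, 0.015, 0, 0.025, 0], [0, 0, 0, 0.01, 0, 0.0175, 0]]])

```text
time: 10.42
tool_pos: [0.5607, 0.038, 0.038]
tcp_rot: [-1.471, -1.661, -0.845]
wrist_force: [-0.5, -3.1, 1.0]
width: 0.004
grip_force: 1.2
```

Now in steps of about 2 mm per row until the force rises.

play_rows(moves=[[[0, 0, 0, 0.01, 0, 0.0175, 0], [0, 0, 0, 0.01, 0, 0.0175, 0], [0, 0, 0, 0.01, 0, 0.0175, 0]]])

```text
time: 10.67
tool_pos: [0.56, 0.0437, 0.038]
tcp_rot: [-1.471, -1.661, -0.845]
wrist_force: [-1.8, -2.6, 1.6]
width: -0.001
grip_force: 1.3
```

play_rows(moves=[[[0, 0, 0, 0.01, 0, 0.0175, 0], [0, 0, 0, 0.005, 0, 0.009, 0]]])

```text
time: 10.83
tool_pos: [0.5596, 0.0469, 0.038]
tcp_rot: [-1.471, -1.661, -0.845]
wrist_force: [-1.7, -2.1, 2.6]
width: 0.0
grip_force: 1.4
```

play_rows(moves=[[[0, 0, 0, 0.005, 0, 0.009, 0], [0, 0, 0, 0.005, 0, 0.009, 0]]])

```text
time: 11.0
tool_pos: [0.5596, 0.0479, 0.0379]
tcp_rot: [-1.471, -1.663, -0.844]
wrist_force: [-3.6, -11.7, 4.7]
width: 0.005
grip_force: 6.0
```

play_rows(moves=[[[0, 0, 0, 0.005, 0, 0.009, 0], [0, 0, 0, 0.005, 0, 0.009, 0]]])

```text
time: 11.17
tool_pos: [0.5596, 0.0481, 0.0379]
tcp_rot: [-1.473, -1.666, -0.843]
wrist_force: [-4.7, -21.6, 7.2]
width: -0.003
grip_force: 10.3
```

play_rows(moves=[[[0, 0, 0, 0.005, 0, 0.009, 0], [0, 0, 0, 0.005, 0, 0.009, 0]]])

```text
time: 11.33
tool_pos: [0.5596, 0.0483, 0.0379]
tcp_rot: [-1.474, -1.669, -0.843]
wrist_force: [-7.0, -28.4, 8.8]
width: -0.001
grip_force: 14.5
```

The force climbs while the position stays put, so the drawer is home. I back straight out.

play_rows(moves=[[[0, 0, 0, -0.02, 0, -0.035, 0], [0, 0, 0, -0.05, 0, -0.087, 0], [0, 0, 0, -0.1, 0, -0.17, 0], [0, 0, 0, -0.1, 0, -0.17, 0], [0, 0, 0, -0.1, 0, -0.17, 0]]])

```text
time: 11.75
tool_pos: [0.568, -0.0204, 0.0372]
tcp_rot: [-1.471, -1.661, -0.845]
wrist_force: [0.4, -0.6, 0.1]
width: -0.006
grip_force: 0.0
```

play_rows(moves=[[[0, 0, 0, -0.1, 0, -0.17, 0], [0, 0, 0, -0.1, 0, -0.17, 0], [0, 0, 0, -0.05, 0, -0.17, 0], [0, 0, 0, 0, 0, -0.17, 0], [0, 0, 0, 0, 0, 0, 0]]])

```text
time: 12.17
tool_pos: [0.5785, -0.0937, 0.0512]
tcp_rot: [-1.474, -1.663, -0.848]
wrist_force: [0.4, -1.0, 0.5]
width: 0.004
grip_force: 0.0
```

Run:
```python
from h import *
O=np.array([.553,.0965,0]); A=np.c_[cx,cy,ez]
for n in('top','scene','wrist'):
    c=cam(n);L=(pts(c).reshape(-1,3)-O)@A
    H=L[(abs(L[:,1])<.045)&(L[:,0]<-.03)&(L[:,0]>-.08)&(L[:,2]>.025)&(L[:,2]<.045)]
    F=L[(abs(L[:,1])<.14)&(abs(L[:,0])<.03)&(L[:,2]>.045)&(L[:,2]<.058)]
    print(n,'handle',len(H),np.median(H,0) if len(H) else 0,'panel face x',np.median(F,0) if len(F) else 0,len(F))
    T=L[(L[:,0]>.01)&(L[:,0]<.1)&(L[:,1]<0)&(L[:,2]>.05)&(L[:,2]<.1)&(L[:,1]>-.12)]
    print('  tubish',len(T),np.median(T,0) if len(T) else 0,T.max(0) if len(T) else 0)
s=bot.read_state();print(s['tool_pos'],s['wrist_force'],s['time'])
```

```text
top handle 82 [-0.04448219  0.00313732  0.04064254] panel face x [-0.00936183 -0.00056774  0.05116622] 32
  tubish 0 0 0
scene handle 73 [-0.04648195  0.00171364  0.03975039] panel face x [-0.00906696 -0.03424906  0.05116421] 178
  tubish 75 [ 0.01633218 -0.05817783  0.06544599] [ 0.03941794 -0.02036658  0.09134891]
wrist handle 2045 [-0.04877706  0.00132603  0.03925826] panel face x [-0.0095441  -0.00485561  0.05192658] 6169
  tubish 3892 [ 0.01736043 -0.04248254  0.0764273 ] [ 0.04397937 -0.01689109  0.09088786]
[ 0.57660232 -0.09025956  0.05002312] [-0.36324156  0.56534319 -0.68200373] 12.3167
```

```bash
python3 -c "
from workcell import bot
print(bot.finish_job())"
```

```text
the job is handed in; nothing more can be done
None
```

The tub is standing on the drawer floor beside the tin, the drawer is shut fully home by the camera and force readings, and the job was handed in at 12.3 s; the hand-in reported no verdict.

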